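# Clamp the specimen carrier under the quick-lead screw

### The job

At the specimen clamp on the microscopy bench, slide the carrier along its slot until it is fully home against the stop, then turn the knob clockwise, letting your grasp follow it down, until the specimen is held with about 10 N (brass spring collar lifted a little over 1 mm), and let go. Be gentle with the screw: never load the specimen with 20 N, never lift the collar by 3 mm, whether by pulling on the knob or by overtightening, and do not disturb the other things on the bench.

Things in the scene. Friction and masses are not known exactly. Their poses are not given: they have to be found in the camera images.
- clamp_base: White specimen clamp fixed to the bench. Origin on the bench under the vertical clamp axis; x along the slot from its open end (robot side) to its stop, z up. Plate 215 x 120 x 20 mm (x -160 to +55). An aluminium slot along x at y = 0, 1 mm play each side of the carrier, rails 6 mm high, its floor 30 to 31 mm above the bench; a steel stop block at its far end.
- bridge_top (a point): Centre of the top of the white bridge, on the clamp axis, 96 mm above the bench. The bridge spans the slot: 34 mm in x, 120 mm in y, 16 mm thick, on two round 16 mm columns at y = +-48 mm; the spindle runs through it.
- carrier: Loose steel carrier in the slot, about 0.25 kg, drawn 30 to 55 mm out towards the robot: bar 150 x 30 x 8 mm (x -125 to +25), a black specimen puck (28 mm across; specimens differ, 7 to 13 mm high) at its far end, an upright tab at its near end. Origin at the bar's underside below the puck; x towards the stop. Fully home: bar end on the stop, origin at x = 0, y = 0 of clamp_base.
- tab (a point): Point to grip or push on the carrier's upright aluminium tab: 22 mm (x) by 10 mm (y), 36 mm high, top 12 mm above this point, foot (bar top) 24 mm below. At (-110, 0, 32) mm in the carrier's frame. The carrier slides against 1 to 3 N of friction.
- knob_mid (a point): Centre of the round black knurled clamp knob (40 mm across, 24 high, axis vertical; top 12 mm above this point), about 153 mm above the bench. The point does not turn. Below the knob 22 to 38 mm of bare 12 mm steel spindle, then the brass collar. The knob sinks with the spindle as it turns. Grip it from above across any diameter.
- knob (a joint): Knob angle, rad, 0 to 5.2, grows clockwise seen from above; starts at 0 to 0.6. Quick-lead screw: spindle and knob go DOWN 3.82 mm per rad (24 mm a turn) until the foot meets the puck, 1 to 3.4 rad from the start (foot 4 to 13 mm clear at first, as the specimen's height is not known). Turning takes about 0.1 N m; it stays where it is left.
- collar (a joint): Lift, m, of the brass spring collar (26 mm across, 11 high) that holds the spindle's thread: 0 on the bridge, 0.006 at its upper stop. Once the foot bears on the puck the knob stops sinking and turning on lifts the collar 3.8 mm per rad: clamping force = 4 N + 5 N per mm of lift. Pulling the knob up lifts it likewise; pushing the knob down loads the collar's seat, or, once the foot bears, the puck.
- spindle: The clamp's steel spindle with its black foot (22 mm across) under the bridge; origin at the middle of the foot's underside. It slides but does not turn.
- cap_ring: Bystander: black plastic lens-cap ring, 60 mm across, 18 high. Origin at the centre of its underside.
- spare_puck: Bystander: spare specimen puck, black, 28 mm across, 14 high, lying on the bench. Origin at the centre of its underside.
- slide_box: Bystander: closed slide box 100 x 70 x 28 mm. Origin at the centre of its underside.
- objective: Bystander: dark metal objective lens standing on end, 32 mm across, 44 high. Origin at the centre of its underside.
- dish: Bystander: shallow glass dish, 84 mm across, 14 high. Origin at the centre of its underside.
- tweezers: Bystander: steel tweezers 120 mm long, lying. Origin at the centre of its underside.
Not all that is in view belongs to the job. What is shaped like the clamp_base but green or purple is not meant. Leave any blue look-alike of the carrier alone.

How it is judged:
By the outcome, as a careful person would: the job done as asked, in the order asked, and still so for the second after the job is handed in, with the robot touching nothing.
It also fails if it takes over 67 s, if anything falls off the work surface, if the arm or the gripper's body presses on something with over 40 N, if the wrist force passes 120 N, or if a joint passes its speed limit or range.

### The arm

A 6-joint arm with a two-finger parallel gripper is mounted at the origin on the work surface. World frame = base frame: x ahead of the robot, y to its left, z up, the work surface at z = 0. Lengths are in mm, angles in rad, forces in N, time in s.
With the tool pointing down it reaches from about 275 to 850 mm from the base axis. Payload 19 kg.
Tool frame: the origin (TCP) lies midway between the tips of the shut fingers; the grasp point (between the pads) lies 19 mm behind it; z points along the fingers, y is the direction in which the jaws open and shut (so a half turn about z gives the same grasp; the last joint's range is limited). The gripper opens to 85 mm and grips with 20 to 120 N. Pads are 22 mm wide; open, the fingers measure 114 mm over their backs; the gripper's body (76 mm by 85 mm) begins 54 mm behind the grasp point. The pads swing forward as they close: fully open they stand 13 mm farther back than shut.
Start: joints at [1.038, 0.15, 1.437, -0, 1.554, -0.134], TCP at [223.281, 529.845, 231.267] pointing down, gripper open.
Joint ranges: [-2.8, 2.8], [-0.68, 2.1], [0.12, 2.68], [-1.39, 4.53], [0.16, 2.79], [-2.81, 2.81]. Speed limits (rad/s): [1.89, 1.89, 2.22, 3.01, 3.01, 3.01].

### API

Orientations are given as [roll, pitch, yaw] about the fixed x, y, z axes, in that order (R = Rz(yaw) Ry(pitch) Rx(roll)).
In Python, from station import robot gives the robot as it stands. Calls block until the motion is done:
- robot.move_pose(position, orientation): joint-space move of the TCP to a pose.
- robot.move_straight(position, rot=None, feed=150): straight line of the TCP; rot=None keeps the orientation; feed is the mean speed in mm/s.
- robot.set_joints(angles): joint-space move.
- robot.command_gripper(opening, grasp_force=None): opening from 0.0 (shut) to 1.0 (fully open); grasp_force is the grip in N (None keeps the last); returns when the fingers have stopped.
- robot.dwell(seconds).
- robot.solve_ik(position, orientation): joint angles nearest the present ones, or None.
- robot.get_obs(): the state.
- robot.camera(name): name is "scene" or "top" or "wrist"; returns a dict with "pixels" (384x512x3 uint8, red, green, blue), "range_z" (384x512 float32, mm along the optical axis (not along the pixel's ray), 0 where there is no reading), "mtx" (3x3 intrinsics, pixels), "rvec" (rotation vector, rad) and "tvec" (3), from world to camera coordinates, as OpenCV has them. Camera axes: x right, y down, z forward; pixel columns grow to the right and rows downward; lengths in mm; the calibration is good to about 2 mm. A picture is of the moment at which its call begins.
A pose or a line that the arm cannot do raises robot.IKError and nothing moves.
- robot.finish_job(): hands the job in, once; it reports no verdict.
The state is a dict: "time": time; "q": joint angles; "joint_velocities": joint speeds; "effort": joint torques, N m; "position": TCP position; "ee_rot": TCP orientation; "contact_force": force on the tool from outside, world axes, zero at the start; "torque": the same for the moment, N m; "gripper_width": opening from 0.0 (shut) to 1.0 (fully open).
Only numpy, scipy, OpenCV 4.12 (cv2) and the standard library are available. Lean on these libraries where they do the work, as an engineer would, in place of code of your own. Each camera call takes 0.05 s, during which the arm holds its last target. There are 200 camera calls.

## Working session

There is one attempt and no reset: what is moved stays moved. The work goes in short steps, each a Python script; the robot and the scene stay as the last script left them, time stands still between calls to the robot, and variables do not carry over. Pictures are saved under pics/ and viewed, about 8 in all and at most 12, crops included, and the job is handed in when it is done.

```bash
mkdir -p pics; ls
cat > h.py <<'E'
import numpy as np, cv2
from station import robot
def cam(n):
    c=robot.camera(n); R=cv2.Rodrigues(np.array(c["rvec"],float))[0]; c["R"]=R; c["t"]=np.array(c["tvec"],float).ravel(); return c
def save(c,f): cv2.imwrite("pics/"+f,c["pixels"][:,:,::-1])
def cloud(c):
    K=np.array(c["mtx"]); z=c["range_z"].astype(float); v,u=np.mgrid[:z.shape[0],:z.shape[1]]
    P=np.stack([(u-K[0,2])/K[0,0]*z,(v-K[1,2])/K[1,1]*z,z],-1)
    W=(P-c["t"])@c["R"]; W[z<=0]=np.nan; return W
def proj(c,p):
    return cv2.projectPoints(np.array(p,float).reshape(-1,1,3),np.array(c["rvec"],float),c["t"],np.array(c["mtx"],float),None)[0].reshape(-1,2)
E
python3 - <<'E'
from h import *
for n in("scene","top"):
    c=cam(n); save(c,n+"0.png"); np.savez(n+"0.npz",W=cloud(c),pix=c["pixels"],mtx=c["mtx"],rvec=c["rvec"],t=c["t"]); print(n,-c["R"].T@c["t"],c["mtx"][0])
a=[cv2.imread(f"pics/{n}0.png") for n in("scene","top")]
o=robot.get_obs();print(o)
E
```

```text
pics
scene [1162.13418442   95.066689    781.86357526] [401.81598027   0.         249.82168495]
top [ 333.66510427  -10.41043084 1092.56293801] [355.68309191   0.         258.02955614]
{'time': 0.1, 'q': array([ 1.03800442e+00,  1.50958150e-01,  1.43789412e+00,  6.58745306e-06,
        1.55382025e+00, -1.33989882e-01]), 'joint_velocities': array([ 0.00169203, -0.00113061, -0.00238398, -0.0015446 , -0.00025177,
       -0.00121199]), 'effort': array([ 5.16190863e-03, -7.14376402e+01, -5.71788704e+01, -8.31959824e-05,
        7.10424312e-03, -1.41761137e-05]), 'position': array([223.18855521, 529.69818757, 230.75947989]), 'ee_rot': array([-3.14052334e+00, -1.50786987e-04,  2.74279043e+00]), 'contact_force': array([-0.06840679, -0.48911696, -0.33759261]), 'torque': array([ 0.00734836, -0.01376977, -0.02891027]), 'gripper_width': 0.9973923068641455}
```

View pics/scene0.png

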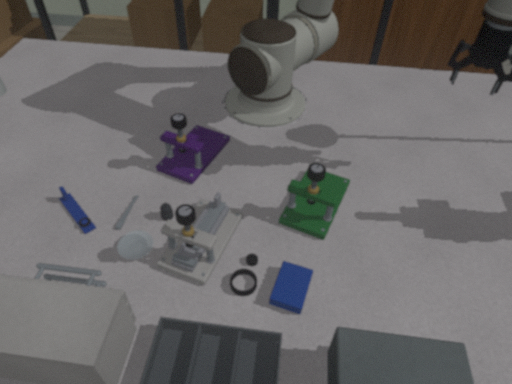

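View pics/top0.png

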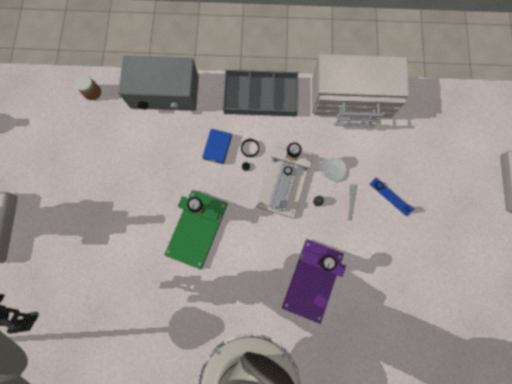

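The scene view shows the white clamp at about (200,240) with its knob at (186,214), the tab near (218,200), a green clamp at (315,205), a purple clamp at (193,155) and a blue carrier at (75,210). In the top view the white clamp is at (285,185) with its knob at (294,150), green at (196,230), purple at (315,282) and blue at (391,196). I choose the white clamp and will check it in a close crop.

Run:
```python
import numpy as np,cv2
a=cv2.imread("pics/top0.png")[125:230,235:365]; b=cv2.imread("pics/scene0.png")[180:290,140:265]
a=cv2.resize(a,None,fx=4,fy=4,interpolation=2)[:420,:400];b=cv2.resize(b,None,fx=3.2,fy=3.2,interpolation=2)
h=max(a.shape[0],b.shape[0]);o=np.zeros((h,a.shape[1]+b.shape[1],3),np.uint8);o[:a.shape[0],:a.shape[1]]=a;o[:b.shape[0],a.shape[1]:]=b
cv2.imwrite("pics/crop0.png",o)
for n,(u0,u1,v0,v1) in dict(top=(250,350,130,225),scene=(150,250,185,290)).items():
    W=np.load(n+"0.npz")["W"][v0:v1,u0:u1]; P=W.reshape(-1,3)
    for nm,lo,hi in(("knob",155,175),("bridge",92,100),("plate",16,24),("tab",60,85)):
        m=(P[:,2]>lo)&(P[:,2]<hi); Q=P[m]
        if len(Q)>3:
            r=cv2.minAreaRect(Q[:,:2].astype(np.float32)); print(n,nm,m.sum(),Q.mean(0).round(1),np.round(r[0],1),np.round(r[1],1),round(r[2],1))
W=np.load("scene0.npz")["W"]; print(np.round(W[195:275:6,160:240:8,2]))
```

```text
top knob 174 [650.  -99.9 165.6] [ 651.  -100.8] [38.5 39.6] 43.0
top bridge 334 [ 649.  -101.5   95.7] [ 651.2 -101.1] [119.2  35.2] 75.1
top plate 1201 [581.5 -82.2  19.8] [ 596.1 -105.8] [316.8 217.2] 77.8
top tab 37 [544.1 -72.2  76.1] [570.8 -81. ] [104.5 136.3] 76.8
scene knob 304 [657.6 -97.9 166. ] [655.  -98.9] [38.9 40. ] 68.9
scene bridge 611 [657.5 -96.7  96.8] [654.3 -99.7] [120.2  35.9] 76.3
scene plate 1714 [626.3 -72.9  20.9] [604.9 -76.3] [267.7 226.1] 83.0
scene tab 132 [601.8 -80.3  71.1] [608.9 -65.2] [110.9 178.1] 57.0
[[ -1.  -1.  -0.   4.   1.   0.   2.  75.   1.   5.]
 [  3.   5.   0.   3.   2.  20.  19.  63.   1.  -0.]
 [ 39.  40.   1. 169. 167.  19.  38.  44.  39.   3.]
 [ 18.  24. 168. 168. 167.  22.  39.  42.  36.  22.]
 [  3.  96. 154. 164. 156.  38.  41.  39.  21.  21.]
 [  1.  96.  99. 145.  22.  41.  39.  38.  21.  22.]
 [  0. 100.  99. 109. 106.  97.  39.  21.  24.  18.]
 [ -0.  65.  90.  97.  55.  96.  95.  21.  21.   2.]
 [ -0.   2.  27.  36.  90.  98.  99.  23.  18.   1.]
 [  1.  20.  20.  28.  33.  41.  88.  21.   3.   1.]
 [  2.  24.  43.  32.  28.  32.  50.  23.   1.  -1.]
 [ 22.  20.  33.  41.  43.  23.  26.  15.   3.   0.]
 [  9.  21.  20.  29.  33.  22.  21.   2.   4.   2.]
 [  1.   1.  14.  21.  23.  22.  19.   1.  -1.  18.]]
```

View pics/crop0.png

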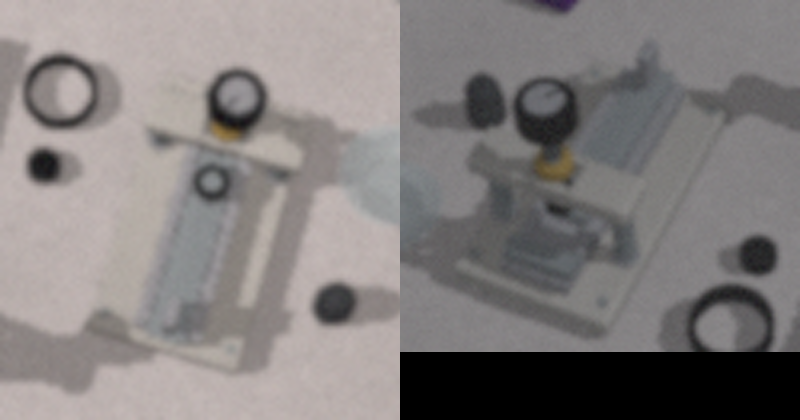

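The crop shows the white clamp with its slot's open end towards the robot, its tab at about (185,315), puck (212,183) and knob (237,100). That matches the description, and the axis is near (652,-100) with yaw about -0.25. Next I go above it with the wrist camera to refine.

```bash
cat >> h.py <<'E'
def loc(P,o,yaw):
    c,s=np.cos(yaw),np.sin(yaw); d=np.asarray(P,float)[...,:2]-o; return np.stack([d[...,0]*c+d[...,1]*s,-d[...,0]*s+d[...,1]*c],-1)
def wor(x,y,o,yaw):
    c,s=np.cos(yaw),np.sin(yaw); return np.array([o[0]+x*c-y*s,o[1]+x*s+y*c])
def meas(W,o,yaw):
    P=W.reshape(-1,3); P=P[np.isfinite(P[:,2])]; L=loc(P,o,yaw); out={}
    for nm,x0,x1,yy,z0,z1 in(("tab",-185,-95,25,66,85),("puck",-75,-18,22,42,58),("knob",-28,28,28,158,175),("bridge",-30,30,75,91,101)):
        m=(L[:,0]>x0)&(L[:,0]<x1)&(abs(L[:,1])<yy)&(P[:,2]>z0)&(P[:,2]<z1)
        if m.sum()>3:
            q=L[m]; lo,hi=np.percentile(q,2,0),np.percentile(q,98,0); r=cv2.minAreaRect(q.astype(np.float32))
            print(nm,m.sum(),"mid",((lo+hi)/2).round(1),"ext",(hi-lo).round(1),"z",np.median(P[m,2]).round(1),"rect",np.round(r[0],1),np.round(r[1],1),round(r[2],1))
O=np.array([652.5,-100.]); Y=-0.25
E
python3 - <<'E'
from h import *
for n in("top","scene"): print(n); meas(np.load(n+"0.npz")["W"],O,Y)
p=wor(-90,0,O,Y)
robot.move_pose([*p,330],[np.pi,0,Y+np.pi])
o=robot.get_obs(); print(o["time"],o["q"].round(3),o["ee_rot"],o["position"],o["contact_force"])
c=cam("wrist"); save(c,"w1.png"); print("wrist"); W=cloud(c); meas(W,O,Y); print(-c["R"].T@c["t"], c["mtx"][0])
for q in ([*wor(0,0,O,Y),165],[*wor(-150,0,O,Y),75]): print(proj(c,q))
E
```

```text
top
tab 27 mid [-141.9   -0.2] ext [20.1  9.1] z 74.3 rect [-141.6   -0.3] [ 9.2 20.9] 87.8
puck 75 mid [-33.4  -1.2] ext [30.  25.3] z 50.0 rect [-46.   -2.1] [56. 28.] 1.2
knob 170 mid [-1.8 -0.8] ext [36.1 36. ] z 166.1 rect [-1.3 -1.1] [38.5 39.6] 57.3
bridge 350 mid [-1.7 -1. ] ext [ 32.5 114.6] z 95.6 rect [-1.2 -1.3] [119.2  35.3] 89.8
scene
tab 43 mid [-138.9    2.4] ext [21.1  8.8] z 74.4 rect [-139.2    2.7] [22.5 10.2] 5.8
puck 14 mid [-44.9  -0.2] ext [51.6 22.7] z 50.5 rect [-46.2   1.9] [54.2 23.1] 7.5
knob 285 mid [2.4 2. ] ext [37.2 36.3] z 167.3 rect [1.2 1.4] [40.  38.4] 27.2
bridge 632 mid [1.9 1.9] ext [ 32.6 115. ] z 97.0 rect [1.6 0.8] [ 36.  120.2] 0.3
2.6 [-0.27   0.128  1.266  0.     1.747 -1.592] [ 3.14145323e+00 -5.20435176e-05  2.89244038e+00] [565.37423102 -77.020192   329.94289543] [0.92036328 0.10121238 0.02387238]
wrist
tab 128 mid [-140.6    2.7] ext [21.5  9.8] z 75.4 rect [-140.5    2.7] [21.7  9.8] 0.1
puck 265 mid [-31.6   2.2] ext [25.1 25.5] z 51.6 rect [-31.2   2.4] [27.6 27.3] 42.9
knob 842 mid [-1.6  2. ] ext [36.4 36.5] z 167.1 rect [-0.8  2.1] [40.5 39.5] 84.2
bridge 1425 mid [-1.5  1.7] ext [ 31.8 115. ] z 96.9 rect [-1.2  1.8] [119.9  33.5] 89.9
[494.07689053 -58.28829941 473.66281296] [279.70916891   0.         254.28233232]
[[253.29877017 247.20449857]]
[[253.53331567 118.04483451]]
```

View pics/w1.png

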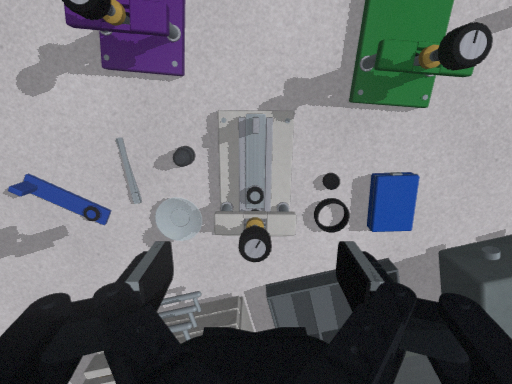

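The wrist view confirms the layout: knob (255,243), puck (255,196), tab (256,122) and nothing in the way. The wrist and top clouds put the carrier about 30 mm out. Now I push the tab with the fingers shut, watching the force.

```bash
cat > push.py <<'E'
from h import *
rot=[np.pi,0,Y+np.pi]
robot.command_gripper(0.0)
robot.move_pose([*wor(-188,1.2,O,Y),110],rot)
robot.move_straight([*wor(-188,1.2,O,Y),48],feed=150)
robot.dwell(0.1)
ux=np.array([np.cos(Y),np.sin(Y)])
f0=robot.get_obs()["contact_force"]; print("f0",f0.round(2),robot.get_obs()["time"])
robot.move_straight([*wor(-168,1.2,O,Y),48],feed=80)
x=-168
while x<-112:
    x+=2 if x<-140 else 1.0
    robot.move_straight([*wor(x,1.2,O,Y),48],feed=40)
    o=robot.get_obs(); f=o["contact_force"]-f0; fx=f[:2]@ux
    print(x,round(fx,2),f.round(1), loc(o["position"],O,Y).round(2))
    if fx<-8: break
print(o["time"])
E
python3 push.py
```

```text
f0 [ 0.37  0.84 -0.91] 5.0333
-166 0.65 [ 0.6 -0.4  0.3] [-166.1    1.2]
-164 -0.52 [-0.9 -1.5  0.7] [-163.96    1.22]
-162 -0.4 [-0.5 -0.2  0.6] [-161.93    1.18]
-160 0.2 [ 0.  -0.7  1.6] [-159.85    1.2 ]
-158 -0.84 [-1.  -0.6  2.3] [-157.82    1.2 ]
-156 -0.45 [-0.5  0.   1.1] [-155.82    1.18]
-154 -0.02 [-0.3 -1.   2.1] [-153.79    1.2 ]
-152 -0.22 [-0.3 -0.5  1.2] [-151.84    1.19]
-150 -0.61 [-0.8 -0.5  1. ] [-149.82    1.2 ]
-148 -0.64 [-0.8 -0.4  1. ] [-147.81    1.19]
-146 -1.15 [-1.3 -0.4  1.6] [-145.83    1.18]
-144 0.11 [-0.2 -1.1  0.9] [-143.81    1.17]
-142 -0.38 [-0.6 -0.7  1.7] [-141.81    1.18]
-140 -0.79 [-1.1 -1.3  1. ] [-139.82    1.19]
-139.0 -0.67 [-1.1 -1.8  0.3] [-138.95    1.21]
-138.0 -0.76 [-0.9 -0.5  2. ] [-137.93    1.2 ]
-137.0 -1.07 [-1.3 -0.7  1. ] [-136.9    1.2]
-136.0 -1.38 [-1.7 -1.   1. ] [-135.9    1.2]
-135.0 -0.56 [-0.7 -0.6 -0. ] [-134.89    1.19]
-134.0 -0.86 [-0.9 -0.1  1.3] [-133.9     1.18]
-133.0 -1.52 [-1.7 -0.4  1. ] [-132.9     1.19]
-132.0 -5.03 [-5.1  0.4  5.3] [-132.4     1.23]
-131.0 -15.9 [-15.7   2.6  11.2] [-132.34    1.24]
11.1833
```

The carrier is home: the stop was felt at tool x = -132.35, against an expected -132.3 (tab -110, 11 for its half length, 11 for the half pad). Next I back off, rise and centre on the knob by feel in two jaw directions.

```bash
cat > centre.py <<'E'
from h import *
robot.move_straight([*wor(-150,1.2,O,Y),48],feed=100)
robot.move_straight([*wor(-150,1.2,O,Y),215],feed=250)
robot.command_gripper(0.75,30)
c=cam("wrist"); meas(cloud(c),O,Y); save(c,"w2.png")
C=wor(-0.4,1.0,O,Y); ZG=131
def ev(y):
    return np.array([-np.sin(y),np.cos(y)])   # jaw axis
for k,yaw in enumerate([3.87-np.pi/2,3.87]):
    if k==0:
        robot.move_pose([*C,200],[np.pi,0,yaw]); robot.move_straight([*C,ZG],feed=150)
    else: robot.move_straight([*C,ZG+0.5],rot=[np.pi,0,yaw],feed=0.6)
    robot.dwell(0.1); o=robot.get_obs(); f0=o["contact_force"]; p0=o["position"]; print("yaw",yaw,"q",o["q"].round(2),"t",o["time"],"f0",f0.round(2))
    robot.command_gripper(0.0,25); robot.dwell(0.15)
    o=robot.get_obs(); d=o["position"]-p0; f=o["contact_force"]-f0
    print("shift",d.round(2),"f",f.round(2),"w",round(o["gripper_width"],3),"t",o["time"],"jaw shift",round(d[:2]@ev(yaw),2),round(f[:2]@ev(yaw),2))
    C=C+(d[:2]@ev(yaw))*ev(yaw)
    if k==0: robot.command_gripper(0.75,25)
print("C",C,loc(C,O,Y), "f0",f0)
np.savez("c.npz",C=C,f0=f0,ZG=ZG)
E
python3 centre.py
```

```text
tab 187 mid [-110.9    2.4] ext [20.6  8.8] z 75.4 rect [-110.7    2.4] [21.6  8.8] 0.1
bridge 2422 mid [-1.3  1.9] ext [ 32.6 114.3] z 96.8 rect [-0.8  2. ] [120.1  35.1] 89.3
yaw 2.2992036732051035 q [-0.27  0.37  1.36  0.    1.41 -1.  ] t 14.375 f0 [-0.01  0.07 -0.56]
shift [-0.16  0.02 -0.87] f [-0.07  0.39  6.38] w 0.46 t 14.8583 jaw shift 0.1 -0.2
yaw 3.87 q [-0.27  0.37  1.36  0.    1.41 -2.57] t 17.0417 f0 [0.69 0.14 0.76]
shift [0.01 0.04 0.1 ] f [-1.9   0.99  1.83] w 0.462 t 17.525 jaw shift -0.03 -2.0
C [652.26622331 -98.98004032] [-0.47885121  0.93041433] f0 [0.69285854 0.13658069 0.75619608]
```

Both jaw directions centred within 0.1 mm, and the tab now reads -110.8, so the carrier is home. Now I turn clockwise, following the knob down, and watch for z to leave the screw's lead line.

```bash
cat > turn.py <<'E'
from h import *
d=np.load("c.npz"); C=d["C"]; f0=d["f0"]; L=3.82
o=robot.get_obs(); y0=3.87; zc=131.5; yaw=y0; za0=o["position"][2]
def st(o):
    a=o["ee_rot"][2]; a=y0-((y0-a+np.pi)%(2*np.pi)-np.pi) if False else a
    return a
log=[]; ya=None
def step(dth,ff,T):
    global yaw,zc,ya
    o=robot.get_obs(); fz=o["contact_force"][2]-f0[2]
    corr=np.clip((fz-0.5)/12*0.4,-.15,.3)
    yaw-=dth; zc+=-L*dth*ff+corr; 
    dist=max(abs(zc-o["position"][2]),0.05)
    robot.move_straight([*C,zc],rot=[np.pi,0,yaw],feed=max(abs(-L*dth*ff+corr),0.03)/T)
    o=robot.get_obs(); a=o["ee_rot"][2]; th=(y0-a+1)%(2*np.pi)-1
    log.append((th,o["position"][2],o["contact_force"][2]-f0[2],o["torque"][2],o["time"],zc,*o["contact_force"][:2])); return log[-1]
p=lambda s: print(*[round(float(v),2) for v in s])
p((0,za0,0,0,o["time"],zc))
for i in range(6): p(step(0.13,1,0.4))
n=0
while yaw>y0-3.5:
    s=step(0.06,1,0.15); A=np.array(log)
    r=s[1]-(np.mean(A[1:6,1]+L*A[1:6,0])-L*s[0]); n=n+1 if r>0.2 else 0
    p((*s[:4],s[4],s[5],r))
    if n>=2 or s[2]>7: break
np.savez("t.npz",log=log,yaw=yaw,zc=zc)
E
python3 turn.py
```

```text
0.0 131.59 0.0 0.0 17.52 131.5
0.13 131.09 1.5 -0.12 17.82 131.05 -2.07 0.82
0.26 130.62 1.18 -0.1 18.13 130.58 0.07 1.19
0.38 130.13 0.49 -0.08 18.44 130.11 -0.62 0.46
0.51 129.62 0.82 -0.07 18.76 129.61 -0.84 1.64
0.64 129.14 1.34 -0.15 19.07 129.13 -0.34 2.53
0.77 128.65 0.04 -0.1 19.38 128.66 -1.4 1.84
0.84 128.44 0.93 -0.1 19.62 128.41 0.03
0.9 128.21 1.31 -0.17 19.88 128.2 0.04
0.96 127.98 1.23 -0.15 20.12 128.0 0.04
1.02 127.75 -0.25 -0.1 20.38 127.79 0.03
1.08 127.5 -0.99 -0.06 20.62 127.54 0.02
1.14 127.26 0.6 -0.05 20.88 127.26 0.0
1.2 127.07 0.37 -0.12 21.12 127.03 0.04
1.26 126.83 0.16 -0.12 21.38 126.8 0.03
1.32 126.55 -0.03 -0.09 21.62 126.56 -0.02
1.38 126.35 0.35 -0.13 21.88 126.31 0.01
1.44 126.28 1.73 -0.05 22.12 126.08 0.17
1.5 126.21 3.88 -0.06 22.38 125.89 0.33
1.56 126.23 5.43 -0.12 22.62 125.77 0.59
```

Contact came at θ≈1.41 rad (z settled at 126.23), with forces small. I take off the downward push, turn on to θ≈1.72 at constant height for about 1.2 mm of lift, and check before letting go.

```bash
cat > fin.py <<'E'
from h import *
d=np.load("c.npz"); C=d["C"]; f0=d["f0"]; y0=3.87
def rep():
    o=robot.get_obs(); print(round((y0-o["ee_rot"][2]+1)%(2*np.pi)-1,3),round(o["position"][2],2),(o["contact_force"]-f0).round(2),o["torque"].round(2),round(o["gripper_width"],3),round(o["time"],2))
yaw=float(np.load("t.npz")["yaw"]); print(y0-yaw)
robot.move_straight([*C,126.22],feed=2); rep()
zc=126.22
for th in (1.61,1.66,1.70,1.725):
    zc+=0.02
    robot.move_straight([*C,zc],rot=[np.pi,0,y0-th],feed=0.1); robot.dwell(0.1); rep()
c=cam("scene"); save(c,"s3.png"); W=cloud(c)
i=cv2.imread("pics/s3.png")[185:285,140:260]; cv2.imwrite("pics/s3c.png",cv2.resize(i,None,fx=5,fy=5,interpolation=2))
E
python3 fin.py
```

```text
1.56
1.559 126.24 [-0.69  3.24  2.07] [ 0.7  -0.04  0.04] 0.462 22.93
1.608 126.24 [-0.64  4.28  1.57] [ 0.7  -0.04 -0.06] 0.461 23.27
1.658 126.26 [0.67 4.82 0.88] [ 0.7  -0.13 -0.01] 0.462 23.62
1.699 126.22 [0.28 3.84 1.77] [ 0.76 -0.19 -0.05] 0.462 23.98
1.724 126.26 [0.03 4.23 1.84] [ 0.72 -0.17  0.01] 0.46 24.32
```

View pics/s3c.png

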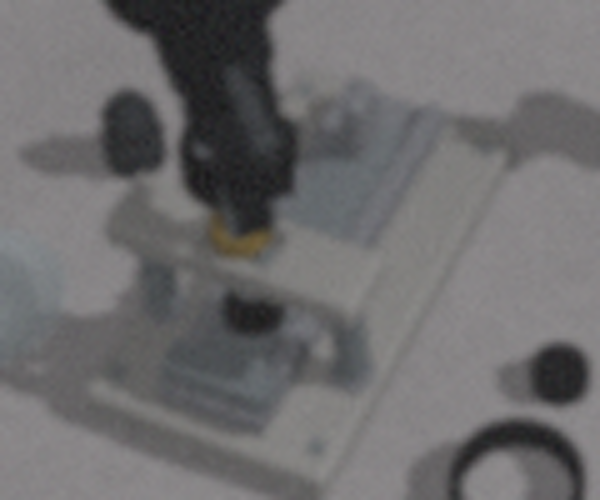

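The crop shows the foot resting on the puck at (250,310) with the carrier's bar end at the stop. Now I release, rise straight up and compare the knob's pointer line with the w1 picture.

Run:
```python
from h import *
d=np.load("c.npz"); C=d["C"]
robot.command_gripper(0.8); robot.dwell(0.1)
robot.move_straight([*C,215],feed=150)
robot.move_pose([*wor(-90,0,O,Y),330],[np.pi,0,Y+np.pi]); robot.dwell(0.2)
c=cam("wrist"); save(c,"w4.png"); W=cloud(c); meas(W,O,Y); print(robot.get_obs()["time"])
a=cv2.imread("pics/w1.png");b=cv2.imread("pics/w4.png")
f=lambda i:cv2.resize(i[170:270,210:300],None,fx=4.4,fy=4.4,interpolation=2)
cv2.imwrite("pics/cmp.png",np.hstack([f(a),f(b)]))
# pointer angle: dark pixels in bright disc, moment axis
for n,i in(("before",a),("after",b)):
    g=cv2.cvtColor(i,6)[215:270,225:285]; print(n); 
    m=(g>110).astype(np.uint8); k,lab,stt,cen=cv2.connectedComponentsWithStats(m); print([(s[4],c.round(0)) for s,c in zip(stt,cen) if s[4]>60])
# collar in top/scene view; bystanders moved?
for n in("top","scene"):
    c=cam(n); o=np.load(n+"0.npz")["pix"]; df=cv2.absdiff(cv2.GaussianBlur(o,(5,5),0),cv2.GaussianBlur(c["pixels"],(5,5),0)).max(2)
    k,lab,s,cen=cv2.connectedComponentsWithStats((df>35).astype(np.uint8)); print(n,[tuple(x) for x in s[1:] if x[4]>12])
    print(n); meas(cloud(c),O,Y)
```

```text
tab 109 mid [-110.8    2.8] ext [20.5  8.5] z 75.7 rect [-110.9    2.8] [20.7  8.5] 0.0
knob 761 mid [-1.1  1.7] ext [36.  35.7] z 161.8 rect [-0.5  1.8] [40.5 38.4] 0.2
bridge 1440 mid [-0.9  2. ] ext [ 32.9 114.8] z 96.8 rect [-0.8  2.1] [119.2  34.2] 89.6
26.6333
before
[(np.int32(801), array([29., 24.])), (np.int32(2205), array([30., 27.])), (np.int32(294), array([29., 33.]))]
after
[(np.int32(781), array([30., 23.])), (np.int32(2184), array([29., 28.])), (np.int32(278), array([30., 31.]))]
top [(np.int32(279), np.int32(40), np.int32(12), np.int32(29), np.int32(64)), (np.int32(256), np.int32(54), np.int32(8), np.int32(17), np.int32(50)), (np.int32(325), np.int32(55), np.int32(56), np.int32(39), np.int32(367)), (np.int32(246), np.int32(67), np.int32(62), np.int32(49), np.int32(1901)), (np.int32(314), np.int32(77), np.int32(3), np.int32(15), np.int32(35)), (np.int32(369), np.int32(83), np.int32(13), np.int32(42), np.int32(144)), (np.int32(315), np.int32(93), np.int32(38), np.int32(24), np.int32(587)), (np.int32(361), np.int32(95), np.int32(13), np.int32(2), np.int32(18)), (np.int32
[... 4309 characters left out ...]
.int32(218), np.int32(159), np.int32(11), np.int32(5), np.int32(33)), (np.int32(329), np.int32(163), np.int32(10), np.int32(4), np.int32(25)), (np.int32(205), np.int32(164), np.int32(15), np.int32(9), np.int32(43)), (np.int32(215), np.int32(199), np.int32(5), np.int32(5), np.int32(21)), (np.int32(185), np.int32(246), np.int32(11), np.int32(6), np.int32(46))]
scene
tab 47 mid [-107.2    2.3] ext [20.5  8.9] z 74.4 rect [-107.5    2.2] [21.3  9.1] 1.3
puck 7 mid [-65.9  -0.7] ext [13.2 21.6] z 42.1 rect [-65.   -1.3] [23.  12.2] 81.2
knob 247 mid [1.9 2. ] ext [35.2 36.3] z 162.0 rect [1.6 1.7] [39.7 38.8] 20.4
bridge 620 mid [1.9 2.2] ext [ 32.4 116.2] z 97.0 rect [0.8 1.1] [120.4  36.1] 89.5
```

View pics/cmp.png

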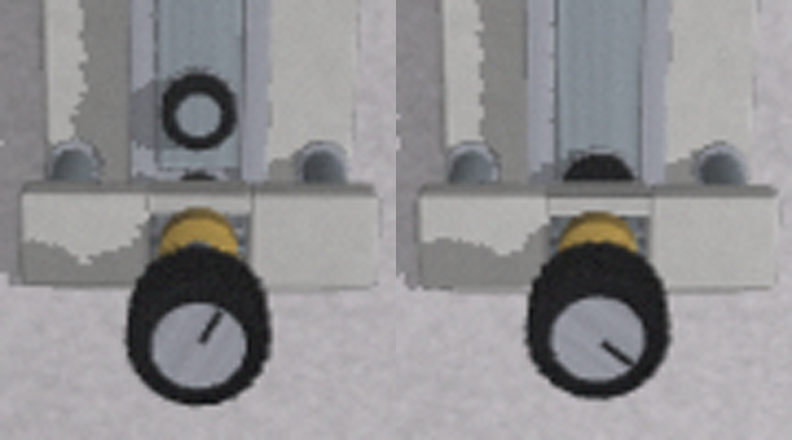

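The comparison shows the puck under the foot and the pointer turned clockwise from (203,340)→(221,314) to (603,343)→(632,363). To check for slip I rectify both images to the knob-top plane and measure the angle properly.

Run:
```python
from h import *
c=cam("wrist"); out=[]
C=wor(-0.9,1.9,O,Y); s=8; h=160
for n,z,i in(("before",166.3,cv2.imread("pics/w1.png")),("after",161.0,c["pixels"][:,:,::-1].copy())):
    q=np.array([[-20,-20],[20,-20],[20,20],[-20,20]],float)
    src=proj(c,np.c_[q+C,np.full(4,z)]).astype(np.float32)
    dst=(np.c_[q[:,0]*s+h,h-q[:,1]*s]).astype(np.float32) # x right,y up => seen from above
    g=cv2.warpPerspective(i,cv2.getPerspectiveTransform(src,dst),(2*h,2*h),flags=cv2.INTER_CUBIC); out.append(g)
    gr=cv2.cvtColor(g,cv2.COLOR_BGR2GRAY); disc=cv2.morphologyEx((gr>110).astype(np.uint8),cv2.MORPH_CLOSE,np.ones((51,51)))
    k,l,st,ce=cv2.connectedComponentsWithStats(disc); j=1+np.argmax(st[1:,4]); disc=cv2.erode((l==j).astype(np.uint8),np.ones((17,17)))
    w=np.clip(135-gr.astype(float),0,None)*disc; v,u=np.nonzero(w); ww=w[v,u]; 
    X=np.c_[u,h*2-v].astype(float); m=(X*ww[:,None]).sum(0)/ww.sum(); cc=ce[j]*[1,-1]+[0,2*h]
    ev,V=np.linalg.eigh(((X-m).T*ww)@(X-m)); a=V[:,1]; a=a*np.sign(a@(m-cc))
    print(n,"disc",st[j],cc.round(1),"line mid",m.round(1),"axis deg",np.degrees(np.arctan2(a[1],a[0])).round(1),"via centre",np.degrees(np.arctan2(*(m-cc)[::-1])).round(1))
cv2.imwrite("pics/rect.png",np.hstack(out))
```

```text
before disc [    0     0   320   320 61191] [214.3 158.4] line mid [257.8 153.5] axis deg -85.7 via centre -6.4
after disc [   68     0   252   320 57259] [211.8 154.6] line mid [253.4 146.1] axis deg -94.1 via centre -11.6
```

View pics/rect.png

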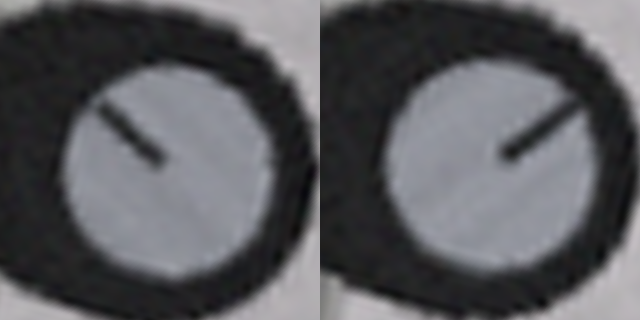

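In the rectified pair the pointer goes from about 139° to about 37°, so about 102° against 98.8° commanded and no sign of slip. I fit it once numerically before handing in.

Run:
```python
import cv2,numpy as np
g=cv2.imread("pics/rect.png",0).astype(float); A=[]
for x0,cc in((0,(169,170)),(320,(171,165))):
    i=g[:,x0:x0+320]; v,u=np.mgrid[:320,:320]; r=np.hypot(u-cc[0],v-cc[1]); w=np.clip(110-i,0,None)*(r<88)
    X=np.c_[u.ravel(),-v.ravel()].astype(float); ww=w.ravel(); m=(X*ww[:,None]).sum(0)/ww.sum(); e,V=np.linalg.eigh(((X-m).T*ww)@(X-m)); a=V[:,1]; a*=np.sign(a@(m-[cc[0],-cc[1]]))
    A.append(np.degrees(np.arctan2(a[1],a[0]))); print(A[-1],e)
print(A[0]-A[1],np.radians(A[0]-A[1]))
from station import robot
robot.finish_job(); print(robot.get_obs()["time"])
```

```text
136.92956547771007 [ 1569990.88672865 32790116.60131145]
36.531383143376814 [ 1754864.83369525 31333224.63225842]
100.39818233433326 1.7522788447517217
the job is handed in; nothing more can be done
the job is handed in; nothing more can be done
```

The specimen is clamped at roughly 10 N by my measurements, and the job is handed in. No verdict comes back, and the clamping force and collar lift are inferred, not read directly.

- **Carrier:** I pushed the tab with shut fingers until it met the stop, at 16 N peak. The stop was felt where expected, and afterwards the tab measured at x = -111 mm (wrist and top cameras) and -107 mm (scene). The target is -110 mm, within about 2 mm of calibration.
- **Clamping:** I turned the knob 1.724 rad clockwise in one centred grasp that followed it down. The foot met the puck at about 1.41 rad. The remaining 0.31 rad gives about 1.2 mm of collar lift, or about 10 N. Extra downward push peaked at about 5.4 N and was taken off before the final turn.
- **Check for slip:** The pointer on the knob turned 1.75 rad, against 1.724 rad commanded. The knob sank 5.3 mm, against 5.4 mm predicted at contact. Both agree, so the grasp did not slip.
- **After letting go:** The gripper is about 150 mm clear of the clamp. The robot clock read 26.6 s at my last check, before the hand-in.
- **Inconclusive:** My before-and-after image difference for the other things on the bench was swamped by the arm and its shadows. No contact with them was felt, and the scene view looked undisturbed near the clamp.

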